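# Press the dropper insert home and hang the pusher on the rotary stand

## Robot

A 6-joint arm with a two-finger parallel gripper is mounted at the origin on the work surface. World frame = base frame: x ahead of the robot, y to its left, z up, the work surface at z = 0. Lengths are in mm, angles in rad, forces in N, time in s.
With the tool pointing down it reaches from about 275 to 1000 mm from the base axis. Payload 8.4 kg.
Tool frame: the origin (TCP) lies at the very end of the fingers, on their centre line; the grasp point (between the pads) lies 19 mm behind it; z points along the fingers, y is the direction in which the jaws open and shut (so a half turn about z gives the same grasp; the last joint's range is limited). The gripper opens to 85 mm and grips with 20 to 120 N. Pads are 22 mm wide; open, the fingers measure 114 mm over their backs; the gripper's body (76 mm by 85 mm) begins 54 mm behind the grasp point. The pads swing forward as they close: fully open they stand 13 mm farther back than shut.
Start: joints at [-1.106, 0.353, 1.633, -0, 1.155, -0.002], TCP at [281.268, -558.136, 231.281] pointing down, gripper open.
Joint ranges: [-2.63, 2.63], [-0.92, 2.1], [0.06, 2.66], [-1.3, 4.44], [0, 2.69], [-3.02, 3.02]. Speed limits (rad/s): [2.22, 2.22, 2.79, 3.14, 3.14, 3.14].

## Interface

Orientations are given as [roll, pitch, yaw] about the fixed x, y, z axes, in that order (R = Rz(yaw) Ry(pitch) Rx(roll)).
In Python, from rig import sense, grab_frame, get_calibration, sign_off, boxes_of, trace gives the robot as it stands.
- The arm moves only by the tool servo_tool, never from a script. Its argument "rows" is a list of rows, each a list of 3 entries, a list of its own where there are three numbers: the finger opening in mm, from 0 to 85.4, then the shift along the tool's x, y, z in mm, then the turn, a rotation vector about the tool's x, y, z in degrees. A call has 1 to 8 rows; each row shifts and turns the commanded pose from where the row before left it, along the tool's axes as they then stand; what a row does not reach is not made up. A row lasts 1/8 s, in which the tool goes at most 62.5 mm and 10.7 degrees, less where a joint would pass 70% of its speed; a pose out of reach is approached as far as the arm can. A call is refused whole if a number of a shift passes 62.5 or a number of a turn 10.7, either way. A call with a gripper value outside its range is refused whole. The fingers move at their own pace and stop on an object; "force" is the grip in N (left out, the last holds). Time passes only in rows, so rows that do not move let the fingers close. It gives the time, the measured TCP pose, the force and the opening at its end, in the units of the state.
- sense(): the state, without advancing time (a new reading comes with each control period).
- grab_frame(name): name is "scene" or "side" or "wrist"; returns the picture (420x560x3 uint8, blue, green, red); there is no depth.
- get_calibration(name): a dict with "intrinsics" (3x3 intrinsics, pixels), "k1" (the pictures are not rectified: a ray, as slopes to the right and down, at radius r is drawn at 1 + k1 r^2 times it, then the intrinsics apply), "world_to_cam" (4x4, takes a point from world to camera coordinates). Camera axes: x right, y down, z forward; pixel columns grow to the right and rows downward; lengths in mm; the calibration is good to about 2 mm. A picture is of the moment at which its call begins: read the wrist's pose just before it. get_calibration takes no time and is no camera call; for the wrist camera it gives the pose at the moment of the call.
- sign_off(): hands the job in, once; it reports no verdict.
Trained networks look in the newest picture that a camera, given by its name, has taken for a name from the list of things; names that differ only in an ending like _2 or _b are one class to them, and where a whole thing is asked for, a point or a joint stands for the part that bears it (a point fixed in the world has none). Each returns a list of dicts, best first, with "conf" (0 to 1); they miss things now and then, are a little off and sometimes report something else, mostly with a low value. They report only what shows in the picture. A call takes as long as a camera call.
- boxes_of(camera, thing): "centre" ([x, y, z] in mm, in the coordinates of the camera as it stood for that picture, good to about 4 mm: the middle of the surface that is visible of it).
- trace(camera, thing): "mask" (420x560 bool, what is visible of it).
The state is a dict: "clock": time; "qpos": joint angles; "qvel": joint speeds; "joint_efforts": joint torques, N m; "eef_pos": TCP position; "tcp_rot": TCP orientation; "contact_force": force on the tool from outside, world axes, zero at the start; "wrist_torque": the same for the moment, N m; "opening": opening from 0.0 (shut) to 1.0 (fully open).
Only numpy, scipy, OpenCV 4.12 (cv2) and the standard library are available. Lean on these libraries where they do the work, as an engineer would, in place of code of your own. Each camera call takes 0.05 s, during which the arm holds its last target. There are 200 camera calls.

## Task

Finish the uncapped amber bottle, whose dropper insert still stands proud of its neck, and put the tool away. First turn the rotary tool stand until its empty hook points squarely over the front edge of its base, the side towards you; then take the pusher out of its slanted cup, press the insert fully home with it, straight down, and hang the pusher by its loop on that empty hook, so that it hangs still with the hook at the front when you finish. Use the pusher and not the fingers on the bottle, keep the bottle upright in its block, and leave the glass beaker, the spray bottle and the single paper cup standing where they are.

Things in the scene. Friction and masses are not known exactly. Their poses are not given: they have to be found in the camera images.
- stand: Rotary tool stand, fixed: square wooden board 140 x 140 x 18 mm, steel post in its middle, on it a turning hub (68 mm across, top 194 mm above the table) with five level wire hooks 72 degrees apart. Four carry hanging tools (up to 45 mm wide, reaching 130 mm below the hooks), one is empty. Origin: centre of the board's underside; z up; its front, -x, faces roughly towards the robot.
- carousel (a joint): Turn of the hub with its hooks and knob, rad. 0: the empty hook points straight to the stand's front (-x of the stand); it grows counter-clockwise seen from above. It turns either way by more than a full turn, with a light friction of 0.05 N m, and stays where it is left.
- knob (a point): Centre of the black fluted round knob on top of the hub, on the post's axis: 36 mm diameter, 30 mm high (15 mm above and below this point); below it a free gap of 17 mm down to the hub around a 14 mm stem. Turning the knob turns the hub.
- empty_hook (a point): Hanging place of the empty hook: top of its level 5 mm wire, 76 mm out from the post's axis, 190 mm above the table. Its x axis runs along the hook towards the post (-x outwards), z up. The wire is level from 34 to 88 mm from the axis; there its end turns up: its tip lies 95 mm from the axis, 9 mm above the level wire's top.
- bottle: Amber glass 50 ml bottle without cap: body 37 mm, neck 18 mm diameter, rim 92 mm above its underside; 0.11 kg, loose, 22 mm deep in one of the three bores (58 mm apart, floor 8 mm above the table) of a wooden block 30 mm high. Which bore varies. The others hold like bottles with black caps (tops 111 mm above the table). Origin: centre of its underside; z up.
- insert (a joint): How far the white dropper insert has been pressed into the bottle's neck, m. 0: standing 7 mm proud; 0.007: fully home, flange on the rim. It grips tightly: about 9 N moves it, it stays where it is left and stops hard at the end.
- insert_top (a point): Centre of the flat top of the insert's round flange (16 mm diameter, 2 mm thick). When home it lies 2 mm above the neck rim.
- pusher: Hand pusher, 133 mm long, 0.13 to 0.2 kg, loose: round plunger (20 mm diameter, 58 mm long, flat foot), black grip, steel loop. Origin: centre of the foot; z from foot to loop, y across the grip. It starts leaning 26 degrees from vertical, loop roughly towards the robot, its foot 45 mm deep in a slanted open cup (outside 32, inside 23 mm) on a 100 x 70 mm plate; draw it out along its z.
- pusher_grip (a point): Centre of the pusher's black grip, 79 mm from the foot; axes as the pusher's. The grip measures 16 mm (x) x 34 mm (y) x 42 mm (z, from 58 to 100 mm above the foot), so the fingers close along y.
- pusher_loop (a point): The inner top of the pusher's loop, where it hangs: 128 mm from the foot, on the axis; axes as the pusher's. The loop is of 5 mm round steel, stands in the y-z plane on top of the grip, is open along x: 24 mm wide and 28 mm high inside, 34 mm wide outside, its top 133 mm from the foot.
- beaker: Glass beaker, 68 mm diameter, 90 mm high; origin at the centre of its underside. Leave it.
- spray: Small blue spray bottle, 35 mm diameter, 130 mm high; origin at the centre of its underside. Leave it.
- cup: White paper cup, 78 mm rim diameter, 88 mm high; origin at the centre of its underside. Leave it.

How it is judged:
By the outcome, as a careful person would: the job done as asked, in the order asked, and still so for the second after the job is handed in, with the robot touching nothing.
It also fails if it takes over 61 s, if anything falls off the work surface, if the arm or the gripper's body presses on something with over 40 N, if the wrist force passes 120 N, or if a joint passes its speed limit or range.

## Working session

There is one attempt and no reset: what is moved stays moved. The work goes in short steps, Python scripts to look and compute and a tool call to move; the robot and the scene stay as the last step left them, time stands still between calls to the robot, and variables do not carry over. Pictures are saved under pics/ and viewed, about 8 in all and at most 12, crops included, and the job is handed in when it is done.

Besides the shell and the picture viewer there is one more tool, called by a JSON object that holds its "method" and its "body", one argument or row to a line. servo_tool: Moves the arm, as the interface text tells. Its arguments: {"type":"object","properties":{"rows":{"type":"array","items":{"type":"array"}},"force":{"type":"number"}},"required":["rows"]}

```bash
ls; mkdir -p pics; cat > h.py <<'E'
import numpy as np, cv2
from rig import *
def w(cam,p):
    M=np.array(get_calibration(cam)["world_to_cam"]); return (np.linalg.inv(M)@np.append(p,1))[:3]
def proj(cam,P):
    c=get_calibration(cam); K=np.array(c["intrinsics"]); M=np.array(c["world_to_cam"])
    P=np.atleast_2d(P).astype(float); q=P@M[:3,:3].T+M[:3,3]; s=q[:,:2]/q[:,2:]; s=s*(1+c["k1"]*(s**2).sum(1,keepdims=True))
    return s@K[:2,:2].T+K[:2,2]
def ray(cam,uv):
    c=get_calibration(cam); K=np.array(c["intrinsics"]); M=np.array(c["world_to_cam"])
    d=(np.asarray(uv,float)-K[:2,2])/[K[0,0],K[1,1]]; s=d.copy()
    for _ in range(20): s=d/(1+c["k1"]*(s@s))
    R=M[:3,:3]; v=R.T@np.append(s,1); return -R.T@M[:3,3], v/np.linalg.norm(v)
def onz(cam,uv,z):
    o,v=ray(cam,uv); return o+v*(z-o[2])/v[2]
def tri(l):
    A=np.zeros((3,3));b=np.zeros(3)
    for cam,uv in l:
        o,v=ray(cam,uv);P=np.eye(3)-np.outer(v,v);A+=P;b+=P@o
    return np.linalg.solve(A,b)
E
python3 - <<'E'
from h import *
print(sense())
for c in ["scene","side","wrist"]:
    im=grab_frame(c); cv2.imwrite(f"pics/{c}0.png",cv2.resize(im,(784,588)))
    print(c,np.linalg.inv(np.array(get_calibration(c)["world_to_cam"])).round(2).tolist())
    if c=="wrist": continue
    for t in ["stand","knob","carousel","empty_hook","bottle","insert_top","insert","pusher","pusher_grip","pusher_loop","beaker","spray","cup"]:
        print(c,t,[(round(b["conf"],2),w(c,b["centre"]).round(0).tolist()) for b in boxes_of(c,t)[:4]])
print(sense()["clock"])
E
```

```text
pics
{'clock': 0.0, 'qpos': array([-1.10634652e+00,  3.53655149e-01,  1.63416731e+00, -2.24858457e-05,
        1.15521080e+00, -2.38178468e-03]), 'qvel': array([ 8.55643620e-05,  7.07431601e-04,  1.08360418e-03, -7.61132085e-04,
       -4.16708524e-04,  1.61523680e-03]), 'joint_efforts': array([-3.73067640e-03, -6.05265856e+01, -3.42070198e+01, -1.21592534e-04,
        9.34201613e-03,  3.44834689e-05]), 'eef_pos': array([ 281.06682102, -557.67510452,  230.54312346]), 'tcp_rot': array([-3.14015200e+00,  1.71274887e-05,  4.66840694e-01]), 'contact_force': array([-0.0425321 ,  0.90212551, -0.56456782]), 'wrist_torque': array([-0.00743147, -0.05519976,  0.03885213]), 'opening': 0.996759725932094}
scene [[0.84, 0.45, -0.3, 857.26], [0.54, -0.69, 0.48, -442.96], [0.01, -0.57, -0.82, 823.3], [0.0, 0.0, 0.0, 1.0]]
scene stand [(0.58, [627.0, 218.0, 20.0])]
scene knob [(0.87, [636.0, 215.0, 190.0])]
scene carousel [(0.87, [633.0, 215.0, 191.0])]
scene empty_hook [(0.75, [632.0, 213.0, 193.0])]
scene bottle [(0.73, [543.0, -64.0, 75.0]), (0.21, [704.0, -130.0, 76.0])]
scene insert_top [(0.53, 
[... 534 characters left out ...]
.0, 0.0, 0.0, 1.0]]
side stand [(0.61, [622.0, 217.0, 25.0])]
side knob [(0.55, [623.0, 214.0, 186.0])]
side carousel [(0.86, [627.0, 219.0, 188.0])]
side empty_hook [(0.69, [625.0, 217.0, 190.0])]
side bottle [(0.71, [537.0, -69.0, 79.0])]
side insert_top []
side insert []
side pusher [(0.68, [578.0, -326.0, 108.0])]
side pusher_grip [(0.84, [580.0, -327.0, 108.0])]
side pusher_loop [(0.7, [579.0, -327.0, 104.0]), (0.37, [627.0, 217.0, 188.0])]
side beaker [(0.97, [440.0, -250.0, 56.0])]
side spray [(0.59, [691.0, -131.0, 71.0])]
side cup [(0.64, [798.0, -9.0, 65.0])]
wrist [[0.45, -0.84, -0.29, 356.36], [-0.89, -0.43, -0.15, -518.35], [-0.0, 0.33, -0.95, 373.51], [0.0, 0.0, 0.0, 1.0]]
1.45
```

View pics/scene0.png

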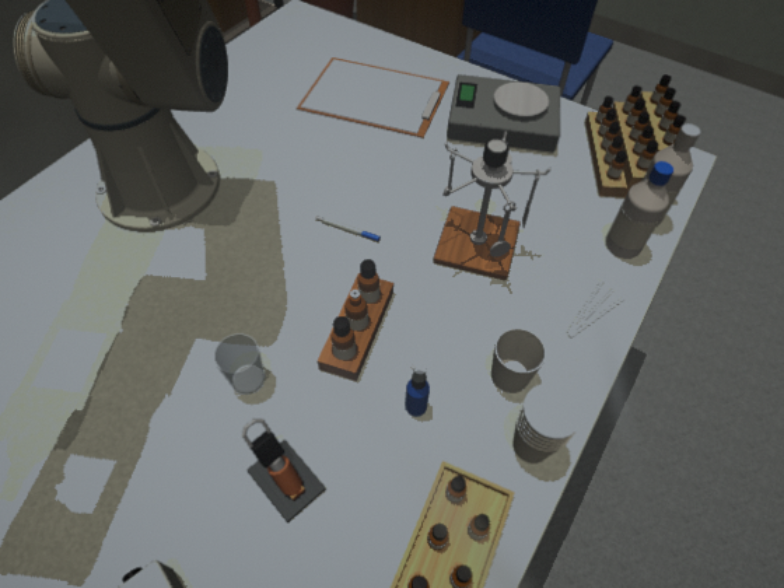

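View pics/side0.png

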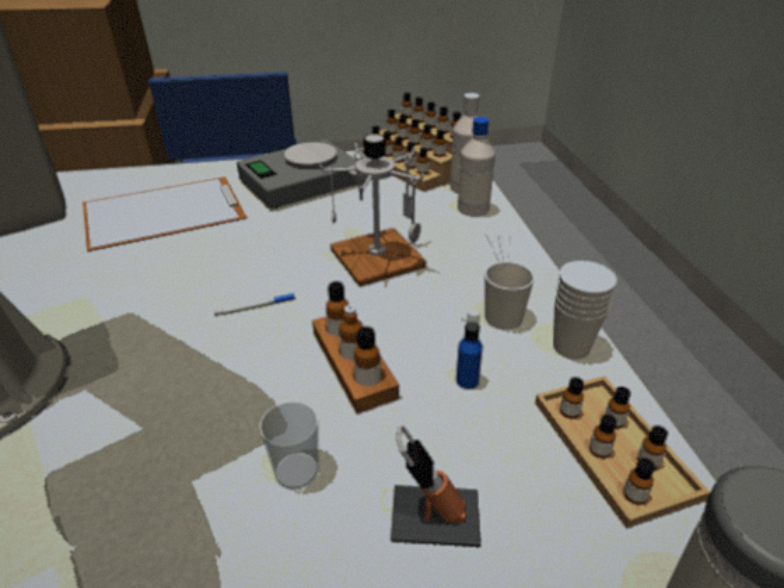

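```bash
python3 - <<'E'
from h import *
a=cv2.imread("pics/scene0.png")
s=grab_frame("scene"); d=grab_frame("side")
cv2.imwrite("pics/s.png",s);cv2.imwrite("pics/d.png",d)
def crop(im,x,y,w_,h_,f):
    c=cv2.resize(im[y:y+h_,x:x+w_],None,fx=f,fy=f,interpolation=cv2.INTER_CUBIC)
    for i in range(0,w_,20): cv2.putText(c,str(x+i),(i*f,8),0,.3,(0,0,255),1); cv2.line(c,(i*f,10),(i*f,14),(0,0,255),1)
    for i in range(0,h_,20): cv2.putText(c,str(y+i),(0,i*f+4),0,.3,(0,0,255),1)
    return c
cv2.imwrite("pics/c1.png",np.hstack([crop(s,300,88,100,116,5),np.zeros((580,5,3),np.uint8)]) if 0 else np.hstack([crop(s,304,88,84,116,5)[:,:400],crop(d,224,90,84,116,5)[:,:400]]))
print(proj("scene",[[631,216,190]]),proj("side",[[628,216,190]]))
for n in("pusher","bottle","stand"):
  for c in("scene","side"):
    t=trace(c,n)
    if t: 
        ys,xs=np.nonzero(t[0]["mask"]); print(n,c,t[0]["conf"],xs.min(),xs.max(),ys.min(),ys.max())
E
```

```text
[[352.42970249 125.43423607]] [[270.25066708 119.82592609]]
pusher scene 0.93 178 202 299 335
pusher side 0.69 284 315 305 350
bottle scene 0.71 246 262 207 235
bottle side 0.77 242 258 218 255
stand scene 0.77 310 392 99 199
stand side 0.95 229 304 96 203
```

View pics/c1.png

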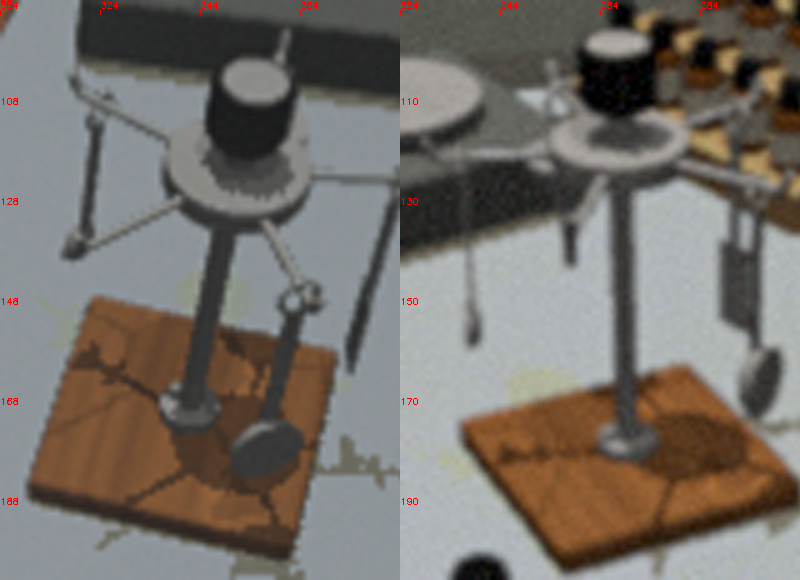

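```bash
cat >> h.py <<'E'
def S(x,y): return np.array([304+x/5,88+y/5])
def D(x,y): return np.array([224+(x-400)/5,90+y/5])
def rz(a): return np.array([[np.cos(a),-np.sin(a),0],[np.sin(a),np.cos(a),0],[0,0,1]])
E
python3 - <<'E'
from h import *
from scipy.optimize import least_squares
for c,l in (("scene",[S(95,297),S(337,350),S(290,543),S(28,484)]),("side",[D(462,430),D(683,366),D(798,485),D(565,560)])):
    P=np.array([onz(c,p,18) for p in l]); print(c,P.round(1).tolist(),P.mean(0).round(1)); 
    e=np.diff(np.vstack([P,P[:1]]),axis=0); print(np.linalg.norm(e,axis=1).round(1),(np.degrees(np.arctan2(e[:,1],e[:,0]))%90).round(1))
c0=None
# knob top disc centre z=194+17+30?  
print(tri([("scene",S(257,80)),("side",D(617,42))]))
for n,z in (("lu",S(73,78)),("ld",S(75,250)),("front",S(318,288)),("top",S(287,32))):
    print(n,onz("scene",z,199))
for n,z in (("left",D(425,150)),("ru",D(757,88)),("r",D(782,185))):
    print(n,onz("side",z,199))
print("insert",tri([("scene",np.array([354,292])/1.4),("side",np.array([349,310])/1.4)]))
E
```

```text
scene [[541.4, 271.5, 18.0], [670.7, 310.3, 18.0], [707.7, 178.0, 18.0], [577.7, 137.5, 18.0]] [624.4 224.3  18. ]
[135.  137.4 136.2 138.9] [16.7 15.6 17.3 15.1]
side [[539.2, 255.6, 18.0], [667.8, 299.7, 18.0], [704.1, 169.7, 18.0], [577.0, 126.5, 18.0]] [622.  212.9  18. ]
[136.  134.9 134.2 134.5] [18.9 15.6 18.8 16.3]
[623.74898266 228.16822487 239.32387956]
lu [534.19796236 228.11961749 199.        ]
ld [591.21602815 130.58651357 199.        ]
front [690.12030369 169.11321376 199.        ]
top [603.2848064  314.61138641 199.        ]
left [530.01937812 213.67360346 199.        ]
ru [697.70093738 254.88326469 199.        ]
r [685.89534685 145.7244883  199.        ]
insert [538.71070903 -51.90204145 103.08386864]
```

{"method": "servo_tool", "body": {
  "rows": [
    [85,[41,-34,-12.5],[0,0,0]],
    [85,[41,-34,-12.5],[0,0,0]],
    [85,[41,-34,-12.5],[0,0,0]],
    [85,[41,-34,-12.5],[0,0,0]],
    [85,[41,-34,-12.5],[0,0,0]],
    [85,[41,-34,-12.5],[0,0,0]],
    [85,[41,-34,-12.5],[0,0,0]],
    [85,[41,-34,-12.5],[0,0,0]]
  ]
}}

```text
clock: 2.85
eef_pos: [452.2, -166.0, 332.0]
tcp_rot: [3.141, -0.001, 0.467]
contact_force: [1.0, 0.2, -0.0]
opening: 0.999
```

{"method": "servo_tool", "body": {
  "rows": [
    [85,[41,-34,0],[0,0,0]],
    [85,[41,-34,0],[0,0,0]],
    [85,[41,-34,0],[0,0,0]],
    [85,[41,-34,0],[0,0,0]],
    [85,[41,-34,0],[0,0,0]],
    [85,[41,-34,0],[0,0,0]],
    [85,[41,-34,0],[0,0,0]],
    [85,[41,-34,0],[0,0,0]]
  ]
}}

```text
clock: 3.85
eef_pos: [622.8, 224.6, 331.3]
tcp_rot: [3.141, -0.0, 0.467]
contact_force: [0.8, -0.3, 0.4]
opening: 0.994
```

```bash
cat >> h.py <<'E'
def plan(P,rpy,n):
    """rows from the present pose to position P, orientation rpy, in n steps"""
    from scipy.spatial.transform import Rotation as R
    s=sense(); p=np.array(s["eef_pos"]); a=R.from_euler("xyz",s["tcp_rot"]); b=R.from_euler("xyz",rpy)
    rv=(a.inv()*b).as_rotvec()/n
    rows=[]
    for i in range(n):
        d=(a*R.from_rotvec(rv*i)).inv().apply((np.array(P)-p)/n); rows.append(d.round(1).tolist())
    print("turn/row",np.degrees(rv).round(2).tolist()); print(rows)
E
python3 - <<'E'
from h import *
im=grab_frame("wrist"); cv2.imwrite("pics/w1.png",cv2.resize(im,(784,588)));cv2.imwrite("pics/w1o.png",im)
print(sense()["eef_pos"],sense()["qpos"],proj("wrist",[[623,224,241],[623,224,194]]))
for t in ["knob","stand","empty_hook"]:
    print(t,[(round(b["conf"],2),w("wrist",b["centre"]).round(0).tolist()) for b in boxes_of("wrist",t)[:4]])
E
```

```text
[624.49236367 230.22998864 330.67856498] [0.3494777  0.34450576 1.42588356 0.00292595 1.36880573 1.45086003] [[284.32770156 222.02771245]
 [283.17134987 204.56665509]]
knob [(0.77, [628.0, 238.0, 195.0])]
stand [(0.84, [632.0, 236.0, 153.0]), (0.22, [700.0, -112.0, 74.0])]
empty_hook [(0.83, [624.0, 232.0, 190.0]), (0.32, [701.0, -112.0, 71.0])]
```

View pics/w1.png

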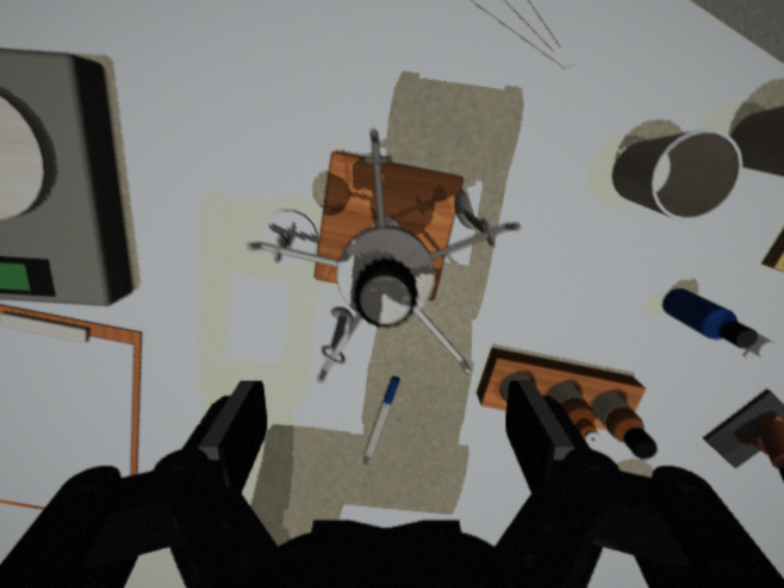

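```bash
python3 - <<'E'
from h import *
from scipy.optimize import least_squares
s=sense(); im=grab_frame("wrist"); cv2.imwrite("pics/w2o.png",im); a=cv2.imread("pics/w1o.png")
roi=np.s_[90:290,170:390]
sh,_=cv2.phaseCorrelate(cv2.cvtColor(a,6)[roi].astype(np.float32),cv2.cvtColor(im,6)[roi].astype(np.float32)); print("shift",sh,s["eef_pos"])
f=lambda x,y: np.array([x,y])/1.4+sh
tips=[(470,368),(518,226),(375,130),(249,245),(321,380)]
T=np.array([onz("wrist",f(*t),199) for t in tips]); print(T.round(1))
# ccw order: fit centre, angle
def res(v,d):
    c=v[:2]; return np.concatenate([c+95*np.array([np.cos(v[2]+d*i*np.radians(72)),np.sin(v[2]+d*i*np.radians(72))])-T[i,:2] for i in range(5)])
for d in(1,-1):
    r=least_squares(res,[624,224,np.radians(250)],args=(d,)); print(d,r.x[:2],np.degrees(r.x[2])%360,r.cost,r.fun.round(1))
B=np.array([onz("wrist",f(*t),18) for t in [(333,152),(464,178),(437,300),(316,278)]]); e=np.diff(np.vstack([B,B[:1]]),axis=0)
print(B.mean(0),np.linalg.norm(e,axis=1),np.degrees(np.arctan2(e[:,1],e[:,0]))%90)
print("knobtop",onz("wrist",f(387,299),241))
E
```

```text
shift (0.6787360813905252, -0.11241823423563346) [622.11420554 223.58403831 330.62516543]
[[590.7 140.3 199. ]
 [693.4 164.9 199. ]
 [703.7 272.7 199. ]
 [603.7 315.2 199. ]
 [533.2 232.5 199. ]]
1 [624.95612632 225.12695334] 247.30962313960936 26.872064491454697 [-2.4 -2.8  3.6 -1.7  2.5  1.8 -0.7  2.4 -2.9  0.4]
-1 [624.95612632 225.12695334] 290.9069283894472 43475.21485639431 [  68.1   -3.9 -142.4    0.5 -158.3    4.3   45.9    1.6  186.6   -2.5]
[624.2865477  223.01401286  18.        ] [136.47127153 135.45813933 138.23212778 135.20070606] [16.0048368  17.17274029 15.90826341 16.42874894]
knobtop [624.14879271 224.61904065 241.        ]
```

{"method": "servo_tool", "body": {
  "rows": [
    [85,[1,0,30],[0,0,0]],
    [85,[0,0,30],[0,0,0]],
    [85,[0,0,30],[0,0,0]],
    [85,[0,0,0],[0,0,0]],
    [85,[0,0,0],[0,0,0]]
  ]
}}

```text
clock: 4.72
eef_pos: [623.7, 222.7, 242.8]
tcp_rot: [3.141, -0.001, 0.466]
contact_force: [-0.2, 0.3, 0.3]
opening: 0.993
```

```bash
python3 - <<'E'
from h import *
plan([624.5,224.5,208.5],[np.pi,0,.467],2)
E
```

```text
turn/row [0.01, -0.04, -0.03]
[[0.7, -0.6, 17.2], [0.7, -0.6, 17.2]]
```

{"method": "servo_tool", "body": {
  "rows": [
    [85,[0.7,-0.6,17],[0,0,0]],
    [85,[0.7,-0.6,17],[0,0,0]],
    [30,[0,0,0],[0,0,0]],
    [30,[0,0,0],[0,0,0]],
    [30,[0,0,0],[0,0,0]],
    [30,[0,0,0],[0,0,0]],
    [30,[0,0,0],[0,0,0]]
  ],
  "force": 50
}}

```text
clock: 5.6
eef_pos: [624.3, 224.9, 208.0]
tcp_rot: [3.141, -0.001, 0.467]
contact_force: [0.5, -3.1, 3.8]
opening: 0.41
```

{"method": "servo_tool", "body": {
  "rows": [
    [30,[0,0,0],[0,0,10.2]],
    [30,[0,0,0],[0,0,10.2]],
    [30,[0,0,0],[0,0,10.2]],
    [30,[0,0,0],[0,0,10.2]],
    [30,[0,0,0],[0,0,10.2]],
    [30,[0,0,0],[0,0,0]],
    [30,[0,0,0],[0,0,0]]
  ]
}}

```text
clock: 6.48
eef_pos: [624.3, 224.1, 208.0]
tcp_rot: [3.141, -0.001, -0.424]
contact_force: [-1.0, -6.0, 5.4]
opening: 0.406
```

```bash
python3 - <<'E'
from h import *
s=sense();print(s["eef_pos"],s["tcp_rot"],s["qpos"],s["wrist_torque"])
im=grab_frame("wrist"); cv2.imwrite("pics/w3.png",cv2.resize(im,(784,588)))
im=grab_frame("scene"); cv2.imwrite("pics/s3.png",im)
def crop(im,x,y,w_,h_,f): return cv2.resize(im[y:y+h_,x:x+w_],None,fx=f,fy=f,interpolation=cv2.INTER_CUBIC)
cv2.imwrite("pics/c3.png",np.hstack([crop(im,296,88,100,118,5),crop(cv2.imread("pics/w3.png"),200,0,584,588,1)[:,:290]*0]) if 0 else crop(im,296,88,100,118,5))
E
```

```text
[624.32235281 224.09851823 207.950069  ] [ 3.14088483e+00 -1.42610300e-03 -4.23558897e-01] [ 3.43136094e-01  4.32580172e-01  1.56795097e+00 -1.64949519e-03
  1.14052600e+00  2.33817945e+00] [-0.89345619 -0.04596181 -0.09600425]
```

View pics/w3.png

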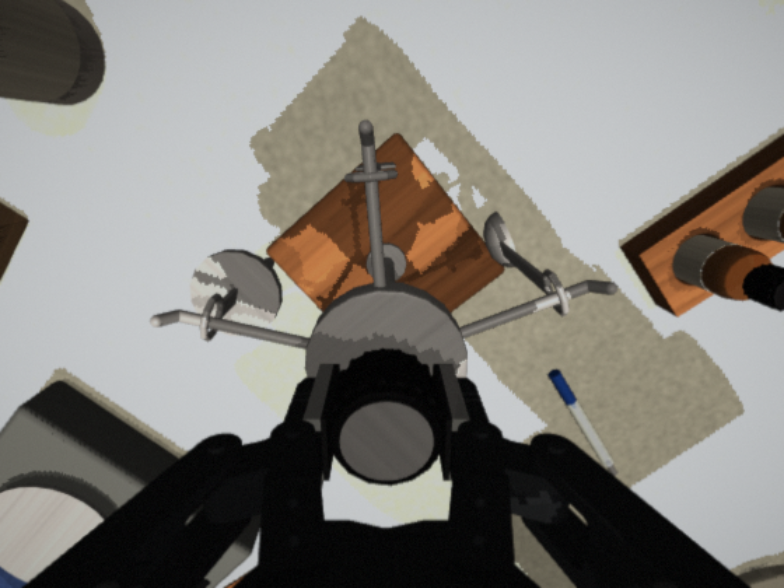

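```bash
python3 - <<'E'
from h import *
f=lambda x,y: np.array([x,y])/1.4
C=np.array([624.4,224.3,0])
for n,t,k in (("top",(366,124),2),("left",(158,321),3),("right",(610,288),1)):
    p=onz("wrist",f(*t),197)-C; print(n,np.hypot(*p[:2]).round(1),((np.degrees(np.arctan2(p[1],p[0]))-72*k)%360).round(1))
# wire directions via two points on level wire z 190 (centre line 187.5)
for n,a,b,k in (("top",(378,280),(370,165),2),("left",(305,342),(190,319),3),("right",(467,333),(585,292),1)):
    d=onz("wrist",f(*b),187.5)-onz("wrist",f(*a),187.5); print(n,((np.degrees(np.arctan2(d[1],d[0]))-72*k)%360).round(1))
B=np.array([onz("wrist",f(*t),18) for t in [(272,246),(397,133),(503,269)]]);e=np.diff(B,axis=0)
print(B.round(1),np.linalg.norm(e,axis=1),np.degrees(np.arctan2(e[:,1],e[:,0]))%90,(B[0]+B[2])/2)
E
```

```text
top 91.4 196.8
left 92.3 197.2
right 89.8 195.6
top 195.2
left 197.2
right 194.9
[[671.6 303.8  18. ]
 [707.5 179.6  18. ]
 [578.3 143.   18. ]] [129.26106193 134.19966557] [16.10646886 15.79629634] [624.9730639  223.40711757  18.        ]
```

View pics/c3.png

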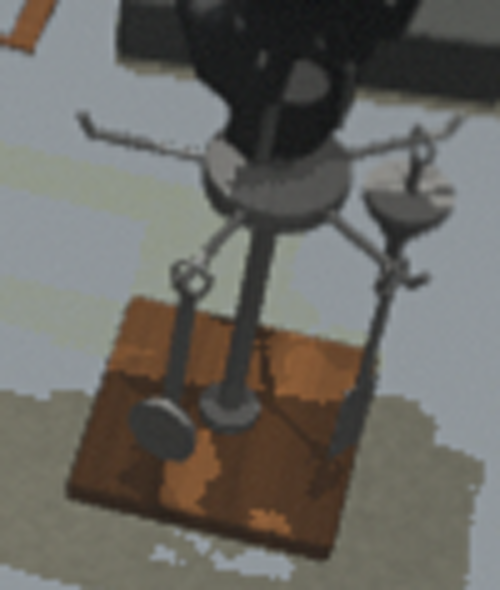

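{"method": "servo_tool", "body": {
  "rows": [
    [85,[0,0,0],[0,0,0]],
    [85,[0,0,0],[0,0,0]],
    [85,[0,0,0],[0,0,0]],
    [85,[0,0,-30],[0,0,0]],
    [85,[0,0,-50],[0,0,0]],
    [85,[0,0,-50],[0,0,0]]
  ]
}}

```text
clock: 7.32
eef_pos: [623.6, 225.2, 338.4]
tcp_rot: [3.141, 0.001, -0.423]
contact_force: [0.5, -0.5, 0.3]
opening: 0.996
```

```bash
python3 - <<'E'
from h import *
plan([565,-310,310],[np.pi,0,np.radians(150)],17)
E
```

```text
turn/row [-0.0, 0.0, -10.25]
[[9.8, 30.1, 1.7], [4.3, 31.4, 1.7], [-1.4, 31.6, 1.7], [-7.0, 30.9, 1.7], [-12.4, 29.2, 1.7], [-17.4, 26.5, 1.7], [-21.8, 23.0, 1.7], [-25.5, 18.7, 1.7], [-28.5, 13.9, 1.7], [-30.5, 8.6, 1.7], [-31.5, 3.0, 1.7], [-31.6, -2.6, 1.7], [-30.6, -8.2, 1.7], [-28.6, -13.5, 1.7], [-25.8, -18.4, 1.7], [-22.1, -22.7, 1.7], [-17.7, -26.3, 1.7]]
```

{"method": "servo_tool", "body": {
  "rows": [
    [85,[9.8,30.1,0],[0,0,-10.2]],
    [85,[4.3,31.4,0],[0,0,-10.2]],
    [85,[-1.4,31.6,0],[0,0,-10.2]],
    [85,[-7,30.9,0],[0,0,-10.2]],
    [85,[-12.4,29.2,0],[0,0,-10.2]],
    [85,[-17.4,26.5,0],[0,0,-10.2]],
    [85,[-21.8,23,0],[0,0,-10.2]],
    [85,[-25.5,18.7,0],[0,0,-10.2]]
  ]
}}

```text
clock: 8.32
eef_pos: [595.3, -27.6, 337.3]
tcp_rot: [-3.142, -0.0, 1.007]
contact_force: [0.7, -0.8, 0.1]
opening: 0.994
```

{"method": "servo_tool", "body": {
  "rows": [
    [85,[-28.5,13.9,3],[0,0,-10.2]],
    [85,[-30.5,8.6,3],[0,0,-10.2]],
    [85,[-31.5,3,3],[0,0,-10.2]],
    [85,[-31.6,-2.6,3],[0,0,-10.2]],
    [85,[-30.6,-8.2,3],[0,0,-10.2]],
    [85,[-28.6,-13.5,3],[0,0,-10.2]],
    [85,[-25.8,-18.4,3],[0,0,-10.2]],
    [85,[-22.1,-22.7,3],[0,0,-10.2]]
  ]
}}

```text
clock: 9.32
eef_pos: [565.3, -279.2, 313.2]
tcp_rot: [3.141, -0.0, 2.431]
contact_force: [0.1, 1.1, 0.5]
opening: 0.997
```

{"method": "servo_tool", "body": {
  "rows": [
    [85,[-17.7,-26.3,0],[0,0,-10.2]],
    [85,[0,0,0],[0,0,0]]
  ]
}}

```text
clock: 9.57
eef_pos: [561.0, -311.5, 312.9]
tcp_rot: [-3.141, -0.0, 2.602]
contact_force: [0.4, 0.5, 0.2]
opening: 0.997
```

```bash
python3 - <<'E'
from h import *
s=sense();print(s["eef_pos"],s["tcp_rot"],s["qpos"])
im=grab_frame("wrist"); cv2.imwrite("pics/w4.png",cv2.resize(im,(784,588)));cv2.imwrite("pics/w4o.png",im)
print(s["clock"],np.linalg.inv(np.array(get_calibration("wrist")["world_to_cam"]))[:3,3])
for t in ("pusher","pusher_grip","pusher_loop"): print(t,[(round(b["conf"],2),w("wrist",b["centre"]).round(0).tolist()) for b in boxes_of("wrist",t)[:2]])
s=sense();print(s["eef_pos"],s["tcp_rot"],np.linalg.inv(np.array(get_calibration("wrist")["world_to_cam"]))[:3,3])
E
```

```text
[ 561.00852638 -311.52231115  312.93779298] [-3.14137639e+00 -2.21711588e-04  2.60228946e+00] [-5.09121083e-01  3.16858643e-01  1.50223395e+00 -2.16084759e-04
  1.32272820e+00 -1.54056116e+00]
9.575 [ 488.44778242 -265.073532    455.27077501]
pusher [(0.69, [580.0, -313.0, 113.0]), (0.38, [542.0, -50.0, 110.0])]
pusher_grip [(0.92, [578.0, -314.0, 114.0])]
pusher_loop [(0.71, [544.0, -48.0, 111.0]), (0.61, [576.0, -316.0, 110.0])]
[ 561.56734087 -308.98016795  313.26067254] [ 3.14120736e+00 -2.25146328e-04  2.60180804e+00] [ 488.69324599 -263.85010395  455.53117733]
```

View pics/w4.png

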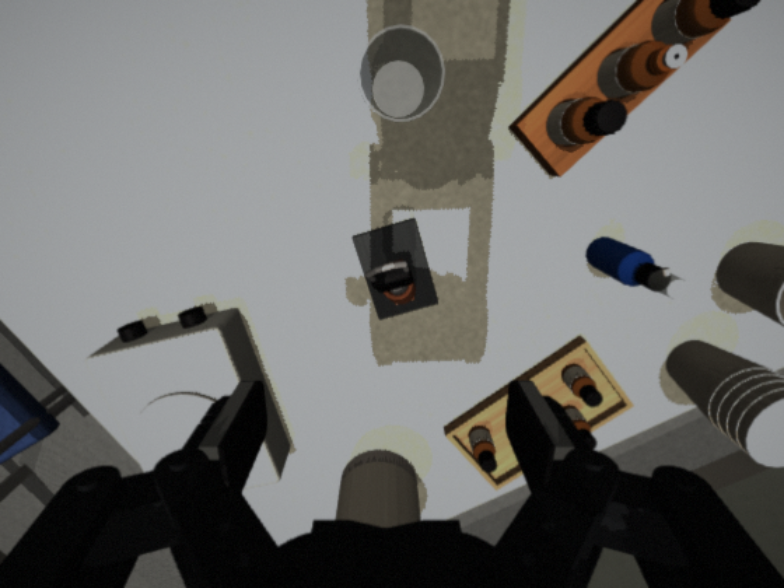

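```bash
python3 - <<'E'
from h import *
f=lambda x,y: np.array([x,y])/1.4
B=np.array([onz("wrist",f(*t),5) for t in [(353,235),(414,218),(438,300),(380,320)]]);e=np.diff(np.vstack([B,B[:1]]),axis=0)
print(B.round(1).tolist(),B.mean(0),np.linalg.norm(e,axis=1),np.degrees(np.arctan2(e[:,1],e[:,0])))
def crop(im,x,y,w_,h_,f):
    c=cv2.resize(im[y:y+h_,x:x+w_],None,fx=f,fy=f,interpolation=cv2.INTER_CUBIC)
    for i in range(0,w_,10): cv2.line(c,(i*f,0),(i*f,4),(0,0,255),1)
    return c
s=cv2.imread("pics/s3.png");v=cv2.imread("pics/w4o.png")
cv2.imwrite("pics/c5.png",np.hstack([crop(s,165,290,66,96,6),crop(v,245,140,66,96,6)]))
E
```

```text
[[545.9, -337.9, 5.0], [563.7, -273.2, 5.0], [657.1, -295.5, 5.0], [644.3, -363.8, 5.0]] [ 602.75960868 -317.59772049    5.        ] [ 67.07753152  96.05723916  69.52751795 101.78280646] [  74.61087059  -13.44614993 -100.62427902  165.20032244]
```

View pics/c5.png

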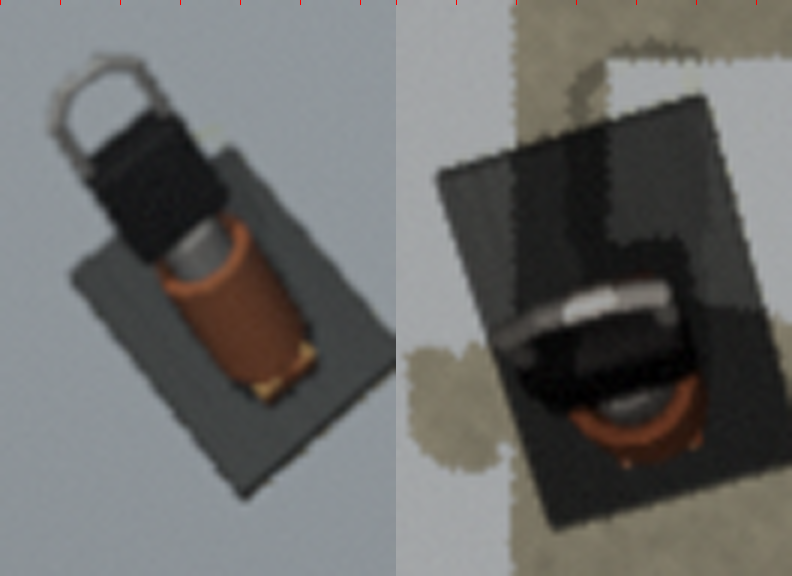

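```bash
python3 - <<'E'
from h import *
from scipy.optimize import least_squares
a=("scene",np.array([165+98/6,290+62/6])); b=("wrist",np.array([245+194/6,190.]))
P=tri([a,b]); print("apex",P,proj("scene",P)-a[1],proj("wrist",P)-b[1])
# picks: (cam,px,point in pusher frame)
sc=lambda x,y:np.array([165+x/6,290+y/6]); wr=lambda x,y:np.array([245+(x-396)/6,140+y/6])
th=np.radians(26)
pk=[("scene",sc(98,62),(0,0,130.5)),("wrist",wr(590,300),(0,0,130.5)),("scene",sc(158,185),(0,0,80)),("wrist",wr(500,341),(0,17,118)),("wrist",wr(670,290),(0,-17,118)),
("scene",sc(52,115),(0,17,118)),("scene",sc(166,100),(0,-17,118)),("wrist",wr(632,405),(0,0,50))]
# y sign by lean yaw L: z=(sin th*u, cos), y=horizontal perp
def fr(L):
    u=np.array([np.cos(L),np.sin(L),0]); z=np.sin(th)*u+np.array([0,0,np.cos(th)]); y=np.cross([0,0,1],u); x=np.cross(y,z); return np.stack([x,y,z],1)
def res(v,sg):
    R=fr(v[3]); o=[]
    for c,p,q in pk:
        q=np.array(q,float); q[1]*=sg if c=="scene" else sg*S2
        o.append(proj(c,v[:3]+R@q)[0]-p)
    return np.concatenate(o)
for sg in(1,-1):
  for S2 in(1,-1):
    r=least_squares(res,[620,-325,25,np.radians(166)],args=(sg,)); 
    if r.cost<300: print(sg,S2,r.x[:3].round(1),np.degrees(r.x[3]).round(1),r.cost.round(1),r.fun.round(1).tolist()); R=fr(r.x[3]); print("grip85",(r.x[:3]+R[:,2]*85).round(1),"apex",(r.x[:3]+R[:,2]*130.5).round(1))
E
```

```text
apex [ 562.59790346 -305.85790768  139.97944524] [[ 0.27692505 -0.13962021]] [[-0.49846058  0.04009904]]
1 1 [ 618.2 -327.    21.4] 160.4 49.4 [0.4, 1.5, -1.2, 1.9, 1.1, -0.9, -0.2, -0.1, 1.3, 2.6, 2.6, 2.7, -0.1, -5.6, -3.2, -5.0]
grip85 [ 583.1 -314.5   97.7] apex [ 564.3 -307.8  138.6]Traceback (most recent call last):
  File "<stdin>", line 21, in <module>
    return func(*args, **kwargs)
    result = trf(vector_fun.fun, vector_fun.jac, x0, f0, J0, lb, ub, ftol, xtol,
                 gtol, max_nfev, x_scale, loss_function, tr_solver,
                 tr_options.copy(), verbose, callback=callback_wrapped)
    return trf_no_bounds(
        fun, jac, x0, f0, J0, ftol, xtol, gtol, max_nfev, x_scale,
        loss_function, tr_solver, tr_options, verbose, callback=callback)
    J = jac(x)
    self._update_jac()
    ~~~~~~~~~~~~~~~~^^
    self.J = self.jac_wrapped(xp_copy(self.x), f0=self.f)
             ~~~~~~~~~~~~~~~~^^^^^^^^^^^^^^^^^^^^^^^^^^^^
    J, dct = approx_derivative(
             ~~~~~~~~~~~~~~~~~^
        self.fun,
        ^^^^^^^^^
    ...<2 lines>...
        **self.fini
[... 238 characters left out ...]
                      ^^^^^^^^^^^^^^^^^^^^^^
                             mf)
                             ^^^
    df = [f_eval - f0 for f_eval in f_evals]
                                    ^^^^^^^
    f = np.atleast_1d(self.fun(x, *self.args, **self.kwargs))
                      ~~~~~~~~^^^^^^^^^^^^^^^^^^^^^^^^^^^^^^
    return np.atleast_1d(self.fun(x))
                         ~~~~~~~~^^^
    return self.f(x, *self.args, **self.kwargs)
           ~~~~~~^^^^^^^^^^^^^^^^^^^^^^^^^^^^^^
  File "<stdin>", line 17, in res
  File "h.py", line 6, in proj
    c=get_calibration(cam); K=np.array(c["intrinsics"]); M=np.array(c["world_to_cam"])
ValueError: time passes only in moves, steps and waits
```

```bash
sed -i 's/^from rig import \*/from rig import *\nimport functools\nget_calibration=functools.lru_cache(None)(get_calibration)/' h.py; python3 - <<'E'
from h import *
from scipy.optimize import least_squares
sc=lambda x,y:np.array([165+x/6,290+y/6]); wr=lambda x,y:np.array([245+(x-396)/6,140+y/6])
th=np.radians(26)
pk=[("scene",sc(98,62),(0,0,130.5)),("wrist",wr(590,300),(0,0,130.5)),("scene",sc(160,183),(8,0,79)),("wrist",wr(500,341),(0,17,118)),("wrist",wr(670,290),(0,-17,118)),
("wrist",wr(632,405),(10,0,50)),("wrist",wr(519,380),(8,17,100)),("wrist",wr(690,348),(8,-17,100))]
def fr(L):
    u=np.array([np.cos(L),np.sin(L),0]); z=np.sin(th)*u+np.array([0,0,np.cos(th)]); y=np.cross([0,0,1],u); y=-y; x=np.cross(y,z); return np.stack([x,y,z],1)
def res(v,sg):
    R=fr(v[3]); o=[[np.degrees(v[3])/1-166]]
    for c,p,q in pk:
        q=np.array(q,float); q[1]*=sg
        o.append(proj(c,v[:3]+R@q)[0]-p)
    return np.concatenate(o)
print(fr(np.radians(166)).round(2).tolist())
for sg in(1,-1):
    r=least_squares(res,[620,-325,25,np.radians(166)],args=(sg,)); R=fr(r.x[3])
    print(sg,r.x[:3].round(1),np.degrees(r.x[3]).round(1),r.cost.round(1),r.fun.round(1).tolist(),"grip88",(r.x[:3]+R[:,2]*88).round(1))
E
```

```text
[[0.87, 0.24, -0.43], [-0.22, 0.97, 0.11], [0.44, -0.0, 0.9]]
1 [ 620.7 -323.3    4.5] 166.2 1709.7 [0.2, 1.9, 6.0, -2.3, -0.6, 5.1, 5.2, 28.0, -9.8, -28.0, 7.0, 0.1, -1.3, 27.8, -7.4, -27.2, 5.8] grip88 [ 583.2 -314.1   83.6]
-1 [ 616.7 -322.1   23.9] 164.8 8.7 [-1.2, -0.8, -0.2, -2.1, 0.0, 2.4, -0.1, -0.4, -0.8, 0.8, -0.4, 0.0, 0.3, 0.5, 1.6, 0.2, -0.7] grip88 [ 579.4 -312.   103. ]
```

```bash
cat >> h.py <<'E'
def pose(L,th):
    from scipy.spatial.transform import Rotation as R
    u=np.array([np.cos(L),np.sin(L),0]);k=np.array([0,0,1.])
    x=np.cos(th)*u-np.sin(th)*k; z=-np.sin(th)*u-np.cos(th)*k; y=np.cross(z,x)
    return R.from_matrix(np.stack([x,y,z],1)).as_euler("xyz")
E
python3 - <<'E'
from h import *
e=pose(np.radians(165),np.radians(26)); print(e)
z=np.array([-.423,.115,.899]); F=np.array([616.7,-322.1,23.9])
plan(F+z*170,e,5); print(F+z*70)
E
```

```text
[-3.14159265  0.45378561  2.87979327]
turn/row [-0.72, -5.17, -3.13]
[[3.5, -0.6, 27.3], [6.0, -0.7, 26.9], [8.4, -0.6, 26.2], [10.8, -0.4, 25.3], [13.1, -0.1, 24.2]]
[ 587.09 -314.05   86.83]
```

{"method": "servo_tool", "body": {
  "rows": [
    [85,[3.5,-0.6,27.3],[-0.7,-5.2,-3.1]],
    [85,[6,-0.7,26.9],[-0.7,-5.2,-3.1]],
    [85,[8.4,-0.6,26.2],[-0.7,-5.2,-3.1]],
    [85,[10.8,-0.4,25.3],[-0.7,-5.2,-3.1]],
    [85,[13.1,-0.1,24.2],[-0.7,-5.2,-3.1]],
    [85,[0,0,0],[0,0,0]],
    [85,[0,0,0],[0,0,0]]
  ]
}}

```text
clock: 10.65
eef_pos: [546.3, -303.7, 178.4]
tcp_rot: [-3.14, 0.457, 2.877]
contact_force: [0.1, -0.7, 0.3]
opening: 0.994
```

```bash
python3 - <<'E'
from h import *
e=pose(np.radians(165),np.radians(26))
im=grab_frame("wrist"); cv2.imwrite("pics/w6.png",cv2.resize(im,(784,588)))
z=np.array([-.423,.115,.899]); F=np.array([616.7,-322.1,23.9])
print(proj("wrist",[F+z*130.5,F+z*100,F+z*130.5])*1.4)
plan(F+z*70,e,4); print(sense()["eef_pos"])
E
```

```text
[[384.23864276 333.67437743]
 [384.42473668 310.05023045]
 [384.23864276 333.67437743]]
turn/row [-0.04, 0.06, -0.02]
[[0.9, 0.3, 25.2], [0.8, 0.2, 25.2], [0.8, 0.2, 25.2], [0.8, 0.2, 25.2]]
[ 546.78217253 -304.05006226  178.90866728]
```

View pics/w6.png

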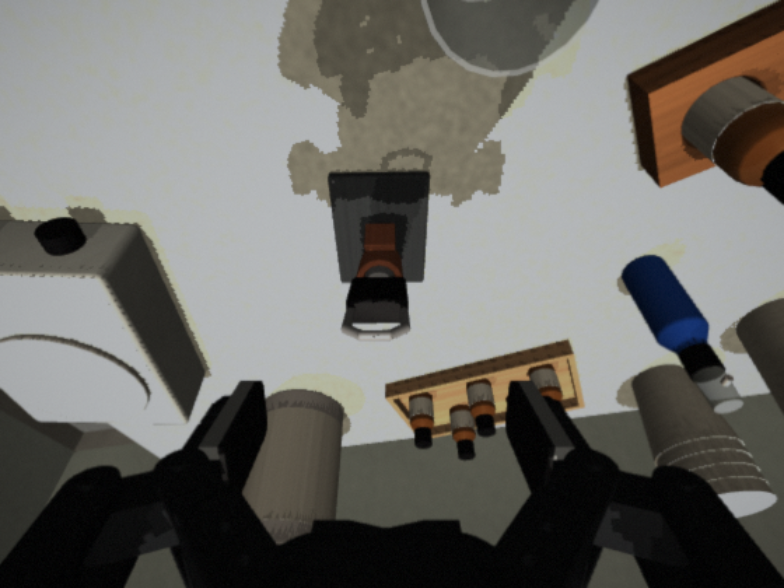

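{"method": "servo_tool", "body": {
  "rows": [
    [85,[0,-2,25],[0,0,0]],
    [85,[0,-2,25],[0,0,0]],
    [85,[0,0,25],[0,0,0]],
    [85,[0,0,25],[0,0,0]],
    [85,[0,0,0],[0,0,0]],
    [85,[0,0,0],[0,0,0]]
  ]
}}

```text
clock: 11.45
eef_pos: [587.3, -319.2, 88.4]
tcp_rot: [-3.14, 0.458, 2.879]
contact_force: [-0.0, 0.8, 0.1]
opening: 0.996
```

```bash
python3 - <<'E'
from h import *
print(sense()["eef_pos"],sense()["tcp_rot"])
im=grab_frame("wrist"); cv2.imwrite("pics/w7.png",cv2.resize(im,(784,588))[150:588,150:650])
E
```

```text
[ 587.28953568 -319.21655807   88.43033953] [-3.13971518  0.45779508  2.87896304]
```

View pics/w7.png

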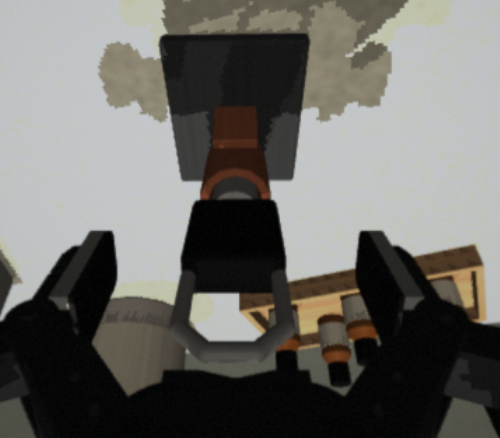

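{"method": "servo_tool", "body": {
  "rows": [
    [20,[0,0,0],[0,0,0]],
    [20,[0,0,0],[0,0,0]],
    [20,[0,0,0],[0,0,0]],
    [20,[0,0,0],[0,0,0]],
    [20,[0,0,0],[0,0,0]],
    [20,[0,0,0],[0,0,0]]
  ],
  "force": 70
}}

```text
clock: 12.25
eef_pos: [586.3, -319.0, 87.7]
tcp_rot: [-3.14, 0.457, 2.879]
contact_force: [-4.2, 0.2, 7.0]
opening: 0.384
```

{"method": "servo_tool", "body": {
  "rows": [
    [20,[0,0,-10],[0,0,0]],
    [20,[0,0,-15],[0,0,0]],
    [20,[0,0,-20],[0,0,0]],
    [20,[0,0,-25],[0,0,0]],
    [20,[0,0,-30],[0,0,0]],
    [20,[0,0,0],[0,0,0]],
    [20,[0,0,0],[0,0,0]]
  ]
}}

```text
clock: 13.12
eef_pos: [543.4, -307.2, 176.6]
tcp_rot: [-3.14, 0.456, 2.879]
contact_force: [1.0, -0.5, -1.3]
opening: 0.384
```

```bash
python3 - <<'E'
from h import *
s=sense();print(s["eef_pos"],s["contact_force"],s["opening"])
f=lambda x,y: np.array([x,y])/1.4
# insert: scene ray and first wrist picture ray (settled pose then), known height 107
print("insert scene",onz("scene",np.array([354.5,292.5])/1.4,107))
for c in("scene",):
    grab_frame(c)
    for t in("insert_top","insert","bottle"): print(c,t,[(round(b["conf"],2),w(c,b["centre"]).round(0).tolist()) for b in boxes_of(c,t)[:2]])
plan([500,-190,250],pose(np.radians(165),0),6)
E
```

```text
[ 543.39159884 -307.17810921  176.57845987] [ 0.96232033 -0.53842826 -1.28755317] 0.38421009856388694
insert scene [539.84019435 -52.76882652 107.        ]
scene insert_top []
scene insert [(0.52, [543.0, -55.0, 105.0])]
scene bottle [(0.75, [548.0, -61.0, 79.0]), (0.61, [632.0, 217.0, 26.0])]
turn/row [-0.01, 4.34, -0.01]
[[5.4, 16.9, -16.5], [6.6, 16.9, -16.0], [7.8, 16.9, -15.4], [9.0, 17.0, -14.8], [10.1, 17.0, -14.1], [11.1, 17.0, -13.3]]
```

```bash
python3 - <<'E'
from h import *
from scipy.spatial.transform import Rotation as Ro
s=sense(); c=get_calibration("wrist"); M=np.linalg.inv(np.array(c["world_to_cam"]))
T=np.eye(4);T[:3,:3]=Ro.from_euler("xyz",s["tcp_rot"]).as_matrix();T[:3,3]=s["eef_pos"]
X=np.linalg.inv(T)@M; print(X.round(3).tolist())
for p,rot in (([561.2,-310.5,313.1],[3.1414,0,2.602]),):
    T=np.eye(4);T[:3,:3]=Ro.from_euler("xyz",rot).as_matrix();T[:3,3]=p; W=T@X
    K=np.array(c["intrinsics"]); d=(np.array([676,57])/1.4-K[:2,2])/[K[0,0],K[1,1]]; q=d.copy()
    for _ in range(30): q=d/(1+c["k1"]*(q@q))
    v=W[:3,:3]@np.append(q,1); o=W[:3,3]; print("insert w4",o+v*(107-o[2])/v[2],c["k1"])
    o2,v2=ray("scene",np.array([354.5,292.5])/1.4)
    A=sum(np.eye(3)-np.outer(a,a)/(a@a) for a in(v,v2)); b=sum((np.eye(3)-np.outer(a,a)/(a@a))@x for a,x in((v,o),(v2,o2))); print(np.linalg.solve(A,b))
plan([520,-52,225],pose(np.radians(190),0),8)
E
```

```text
[[-0.001, -0.945, -0.327, 85.431], [1.0, -0.002, 0.001, 1.585], [-0.001, -0.327, 0.945, -142.643], [0.0, 0.0, 0.0, 1.0]]
insert w4 [543.62864081 -51.14297996 107.        ] -0.005664996261320611
[542.59898334 -55.7872304  113.59745729]
turn/row [-0.72, 3.2, -3.08]
[[7.3, 30.0, -10.5], [6.2, 30.5, -9.7], [5.1, 30.9, -9.0], [3.9, 31.3, -8.4], [2.7, 31.6, -7.8], [1.4, 31.8, -7.3], [0.1, 31.9, -6.8], [-1.3, 31.9, -6.5]]
```

{"method": "servo_tool", "body": {
  "rows": [
    [20,[7.3,30,-20],[-0.7,3.2,-3.1]],
    [20,[6.2,30.5,-15],[-0.7,3.2,-3.1]],
    [20,[5.1,30.9,-9],[-0.7,3.2,-3.1]],
    [20,[3.9,31.3,-6],[-0.7,3.2,-3.1]],
    [20,[2.7,31.6,-4],[-0.7,3.2,-3.1]],
    [20,[1.4,31.8,-4],[-0.7,3.2,-3.1]],
    [20,[0.1,31.9,-4],[-0.7,3.2,-3.1]],
    [20,[-1.3,31.9,-4],[-0.7,3.2,-3.1]]
  ]
}}

```text
clock: 14.32
eef_pos: [516.4, -49.8, 223.9]
tcp_rot: [-3.138, -0.002, -2.963]
contact_force: [0.4, -0.0, -1.6]
opening: 0.388
```

```bash
python3 - <<'E'
from h import *
print(sense()["eef_pos"],sense()["tcp_rot"])
plan([541.5,-52,200],pose(np.radians(190),0),4)
E
```

```text
[516.39060166 -49.82212859 223.93834354] [-3.13751866e+00 -1.67089953e-03 -2.96334719e+00]
turn/row [-0.06, -0.02, 0.05]
[[-6.1, -1.6, 6.0], [-6.1, -1.6, 6.0], [-6.1, -1.6, 6.0], [-6.1, -1.6, 6.0]]
```

{"method": "servo_tool", "body": {
  "rows": [
    [20,[-6.1,-1.6,6],[0,0,0]],
    [20,[-6.1,-1.6,6],[0,0,0]],
    [20,[-6.1,-1.6,6],[0,0,0]],
    [20,[-6.1,-1.6,6],[0,0,0]],
    [20,[0,0,0],[0,0,0]],
    [20,[0,0,0],[0,0,0]]
  ]
}}

```text
clock: 15.08
eef_pos: [541.5, -53.3, 200.5]
tcp_rot: [-3.137, 0.001, -2.966]
contact_force: [0.0, 0.3, -0.6]
opening: 0.385
```

```bash
python3 - <<'E'
from h import *
s=sense();print(s["eef_pos"],s["tcp_rot"])
im=[cv2.resize(grab_frame(c),None,fx=1,fy=1) for c in("wrist","scene","side")]
p=[proj(c,[[542,-52,107]])[0].astype(int) for c in("scene","side")];print(p)
q=lambda I,p:cv2.resize(I[p[1]-75:p[1]+30,p[0]-35:p[0]+40],None,fx=5,fy=5,interpolation=cv2.INTER_CUBIC)
a=cv2.resize(im[0][100:420,180:380],(328,525))
sc=[cv2.resize(q(I,p_),(236,525)) for I,p_ in zip(im[1:],p)]
for i,c in enumerate(("w","s","d")): cv2.imwrite(f"pics/press_{c}.png",im[i])
cv2.imwrite("pics/c8.png",np.hstack([a]+sc))
E
```

```text
[541.54504626 -53.28981674 200.47775107] [-3.13700148e+00  6.78014654e-04 -2.96560492e+00]
[array([254, 209]), array([250, 219])]
```

View pics/c8.png

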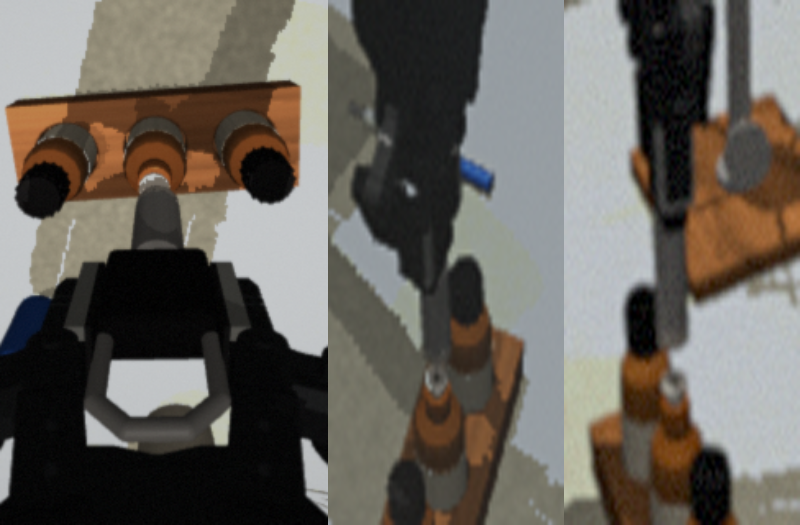

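```bash
python3 - <<'E'
from h import *
for c in("scene","side"):
    print(c,proj(c,[[542,-52,107],[542,-52,127],[542,-52,150],[552,-52,150],[542,-42,150]]).round(1).tolist())
    im=cv2.imread("pics/press_%s.png"%("s" if c=="scene" else "d"))
    u,v=proj(c,[[542,-52,107]])[0].astype(int)
    hsv=cv2.cvtColor(im,cv2.COLOR_BGR2HSV)
    for r in range(v-26,v+10,2):
        print(r,' '.join("%3d"%x for x in im[r,u-14:u+15].mean(1)))
E
```

```text
scene [[254.2, 209.1], [253.8, 203.8], [253.3, 197.4], [257.2, 199.5], [256.0, 194.2]]
183  46  33  26  29  26  29  31  27  30  43  50  46  36  25  25  27  25  57 137 151 151 151 149 150 151 152 153 152 152
185 153  85  37  26  27  25  28  27  29  39  49  48  36  28  29  27  54 139 154 146 102  87  74  69  75 113 146 151 150
187 154 101  46  27  26  29  29  31  30  35  50  49  41  32  29  35  69  96  73  39  29  26  29  29  30  26  50 112 147
189 157 153 124  80  56  38  30  26  28  35  49  49  41  31  44  57  53  36  27  29  29  30  28  30  28  33  25  45 117
191 156 154 152 152 153 146 100  69  36  31  44  36  29  38  51  53  50  38  30  29  28  30  30  30  30  29  27  42 109
193 154 150 149 147 149 150 153 153  82  49  52  53  52  53  52  52  51  41  30  28  26  31  27  28  30  30  27  34  82
195 151 149 150 150 150 149 151 147  92  55  52  53  54  54  52  53  52  42  32  27  31  28  28  26  29  29  29  30  53
197  89  93 141 150 150 150 148 150 107  62  52  51  54  55  54  54  53  48  41  32  29  26  24  29  28  27  33  61  62
199  82  85  92  99 142 151 152 149 110  61  51  52  
[... 2692 characters left out ...]
  75  85  79  76  74  67  72  73  90 134 165 172 181 188 190 192 190 190 187 189 190 191 189 195 191
219  79  77  73  76  74  76  65  69  65  81  96  97  82  72  73  89 108 140 173 188 187 191 189 190 185 191 194 190 189
221  45  56  57  62  50  55  53  46  45  76 121 148 140 124 102 103 112 126 160 189 190 190 192 191 191 190 191 190 190
223  44  37  44  35  45  35  39  43  44  43  65  88 104 107 101  83  72  88 132 174 191 193 189 192 191 192 191 191 187
225  34  38  42  33  39  37  32  37  34  41  56  68  71  77  76  79  65  59  86 146 192 192 189 190 190 190 194 194 190
227  46  42  47  34  34  32  38  36  36  46  35  43  37  50  40  38  36  35  64 132 180 193 194 195 193 191 189 191 190
```

{"method": "servo_tool", "body": {
  "rows": [
    [20,[0,-1.5,7],[0,0,0]],
    [20,[0,0,6],[0,0,0]],
    [20,[0,0,2],[0,0,0]],
    [20,[0,0,2],[0,0,0]],
    [20,[0,0,0],[0,0,0]],
    [20,[0,0,0],[0,0,0]]
  ],
  "force": 90
}}

```text
clock: 15.98
eef_pos: [542.0, -54.6, 183.6]
tcp_rot: [-3.137, 0.001, -2.965]
contact_force: [0.3, 0.9, -1.5]
opening: 0.379
```

{"method": "servo_tool", "body": {
  "rows": [
    [20,[0,0,1.5],[0,0,0]],
    [20,[0,0,1.5],[0,0,0]],
    [20,[0,0,1.5],[0,0,0]],
    [20,[0,0,1],[0,0,0]],
    [20,[0,0,0],[0,0,0]]
  ]
}}

```text
clock: 16.6
eef_pos: [542.5, -54.7, 178.8]
tcp_rot: [-3.137, 0.002, -2.965]
contact_force: [-2.2, -0.3, 6.5]
opening: 0.38
```

{"method": "servo_tool", "body": {
  "rows": [
    [20,[0,0,1.5],[0,0,0]],
    [20,[0,0,1.5],[0,0,0]],
    [20,[0,0,1],[0,0,0]],
    [20,[0,0,0],[0,0,0]]
  ]
}}

```text
clock: 17.1
eef_pos: [542.5, -54.7, 174.8]
tcp_rot: [-3.137, 0.002, -2.965]
contact_force: [-1.1, 0.4, 5.5]
opening: 0.382
```

{"method": "servo_tool", "body": {
  "rows": [
    [20,[0,0,1.2],[0,0,0]],
    [20,[0,0,1.2],[0,0,0]],
    [20,[0,0,0],[0,0,0]]
  ]
}}

```text
clock: 17.48
eef_pos: [543.5, -54.8, 174.0]
tcp_rot: [-3.136, 0.004, -2.965]
contact_force: [-3.3, 0.3, 18.5]
opening: 0.382
```

{"method": "servo_tool", "body": {
  "rows": [
    [20,[0,0,0.7],[0,0,0]],
    [20,[0,0,0],[0,0,0]],
    [20,[0,0,0],[0,0,0]]
  ]
}}

```text
clock: 17.85
eef_pos: [543.9, -54.8, 173.9]
tcp_rot: [-3.136, 0.005, -2.965]
contact_force: [-4.6, 0.8, 24.3]
opening: 0.383
```

{"method": "servo_tool", "body": {
  "rows": [
    [20,[0,0,-3],[0,0,0]],
    [20,[0,0,-15],[0,0,0]],
    [20,[0,0,-30],[0,0,0]],
    [20,[0,0,-30],[0,0,0]],
    [20,[0,0,0],[0,0,0]]
  ]
}}

```text
clock: 18.48
eef_pos: [543.3, -54.5, 251.5]
tcp_rot: [-3.136, 0.005, -2.965]
contact_force: [0.0, 0.9, -1.7]
opening: 0.375
```

```bash
python3 - <<'E'
from h import *
print(sense()["eef_pos"],sense()["tcp_rot"])
for c in("scene","side"):
    im=grab_frame(c); cv2.imwrite(f"pics/post_{c}.png",im)
    u,v=proj(c,[[542,-54,107]])[0].astype(int)
    for r in range(v-6,v+14,1): print(r,' '.join("%3d"%x for x in im[r,u-10:u+11].mean(1)))
    for h in(107,102): print(h,proj(c,[[542,-54,h]]).round(1))
# hang geometry
L=np.radians(196.3); u=np.array([np.cos(L),np.sin(L),0]); C=np.array([624.4,224.4,0])
print("hook76",C+76*u,"tip",C+95*u)
plan(np.append((C+135*u)[:2],255),pose(L,0),7)
E
```

```text
[543.28744399 -54.4682629  251.47393712] [-3.13572025  0.00520499 -2.96512157]
203  86  87  99 137 105  98 141 154 147  81  49  48  51  41  42  44  46  47  50  51  51
204  87  85  87  91  82  80  96 138 112  63  47  50  54  42  39  42  41  45  44  47  47
205  86  85  85  85  83  82  83  89  61  47  50  49  52  54  43  39  41  43  42  45  42
206  85  86  86  85  85  86  86  75  52  48  47  49  53  63  48  38  41  42  41  41  41
207  85  85  88  85  85  86  84  62  50  55  57  58  49  59  66  49  43  41  39  41  39
208  86  86  87  88  88  86  76  56  68 101 121 112  83  65  61  62  59  50  49  45  47
209  84  86  87  88  87  84  64  82 142 152 150 155 153 119  72  62  67  66  66  68  83
210  87  89  88  87  85  74  63 119 152 151 110 135 156 154  90  63  64  67  67  67  70
211  87  88  86  86  83  64  70 138 155 147  97 123 153 152  88  64  66  65  66  68  69
212  88  86  85  83  76  55  65 110 149 157 153 156 154 115  66  58  65  67  66  69  74
213 106  90  89  85  62  50  52  70 127 150 156 152 112  71  46  55  60  65  66  67  73
214 112 112 111  84  57  55  51  46  71  79  77  79  
[... 2140 characters left out ...]
41  33  39  32  28  46  96 144 171 190 192 191
229  75  77  78  72  67  59  45  38  31  42  31  38  44  24  37  62  92 130 162 185 195
230  84  83  85  78  73  64  57  43  30  29  33  31  32  33  45  51  62  93 130 173 191
231  93  84  83  70  68  60  56  54  45  41  35  35  41  51  54  58  55  70 114 159 183
232  85  90  79  64  70  68  69  66  59  59  59  58  58  63  60  53  60  58  86 130 153
107 [[250.2 219.6]]
102 [[250.3 221.6]]
hook76 [551.45479781 203.06933012   0.        ] tip [533.21849726 197.73666265   0.        ]
turn/row [-0.04, 0.0, -0.89]
[[0.5, 35.0, -1.1], [-0.0, 35.0, -1.0], [-0.5, 35.0, -1.0], [-1.1, 35.0, -1.0], [-1.6, 35.0, -1.0], [-2.2, 35.0, -1.0], [-2.7, 34.9, -0.9]]
```

```bash
python3 - <<'E'
from h import *
for a in("s","d"):
    c="scene" if a=="s" else "side"
    for n in (f"pics/{a}.png",f"pics/post_{c}.png"):
        im=cv2.imread(n); u,v=proj(c,[[542,-54,107]])[0].astype(int)
        h=im[v-12:v+16,u-9:u+9].mean(2); 
        m=h>100 if a=="s" else h>100
        print(n,"profile col sum",[int(x) for x in im[v-14:v+16,u-3:u+3].mean((1,2))])
E
```

```text
pics/s.png profile col sum [146, 142, 137, 129, 125, 120, 118, 113, 112, 107, 102, 110, 134, 140, 126, 141, 137, 91, 68, 64, 48, 44, 45, 53, 64, 65, 64, 64, 50, 45]
pics/post_scene.png profile col sum [148, 142, 137, 128, 123, 114, 104, 94, 88, 77, 58, 54, 55, 90, 139, 137, 135, 146, 128, 70, 44, 41, 42, 51, 65, 65, 65, 64, 48, 42]
pics/d.png profile col sum [181, 182, 182, 179, 183, 182, 182, 181, 174, 163, 153, 143, 149, 163, 163, 168, 171, 141, 94, 74, 70, 56, 39, 35, 34, 32, 37, 56, 66, 70]
pics/post_side.png profile col sum [189, 189, 189, 188, 190, 189, 191, 189, 182, 172, 159, 150, 144, 135, 127, 148, 168, 167, 172, 168, 128, 71, 41, 35, 37, 33, 42, 60, 71, 73]
```

{"method": "servo_tool", "body": {
  "rows": [
    [20,[0.5,35,0],[0,0,-0.9]],
    [20,[0,35,0],[0,0,-0.9]],
    [20,[-0.5,35,0],[0,0,-0.9]],
    [20,[-1.1,35,0],[0,0,-0.9]],
    [20,[-1.6,35,0],[0,0,-0.9]],
    [20,[-2.2,35,0],[0,0,-0.9]],
    [20,[-2.7,34.9,0],[0,0,-0.9]],
    [20,[0,0,0],[0,0,0]]
  ]
}}

```text
clock: 19.58
eef_pos: [493.7, 187.7, 246.3]
tcp_rot: [-3.137, -0.002, -2.853]
contact_force: [0.6, -0.7, -1.5]
opening: 0.383
```

{"method": "servo_tool", "body": {
  "rows": [
    [20,[0,0,35],[0,0,0]],
    [20,[0,0,35],[0,0,0]],
    [20,[0,0,32],[0,0,0]],
    [20,[0,0,0],[0,0,0]],
    [20,[0,0,0],[0,0,0]]
  ]
}}

```text
clock: 20.2
eef_pos: [495.6, 185.5, 146.3]
tcp_rot: [-3.137, 0.001, -2.856]
contact_force: [0.1, 0.1, -1.2]
opening: 0.383
```

```bash
python3 - <<'E'
from h import *
s=sense();print(s["eef_pos"],s["tcp_rot"],s["qpos"])
L=np.radians(196.3); u=np.array([np.cos(L),np.sin(L),0]); C=np.array([624.4,224.4,0])
plan(np.append((C+125*u)[:2],150),pose(L,0),1)
im={c:grab_frame(c) for c in("wrist","scene","side")}
for c in im: cv2.imwrite(f"pics/hang_{c}.png",im[c])
def q(I,x,y,w_,h_,f): return cv2.resize(I[y:y+h_,x:x+w_],None,fx=f,fy=f,interpolation=cv2.INTER_CUBIC)
print([proj(c,[np.append((C+95*u)[:2],199)]).round(1).tolist() for c in im])
a=cv2.resize(im["wrist"],(400,300)); 
top=np.hstack([a,q(im["side"],200,80,100,75,4)]); bot=np.hstack([q(im["wrist"],210,230,133,100,3)[:300,:399],np.zeros((300,1,3),np.uint8),q(im["scene"],280,80,100,75,4)])
cv2.imwrite("pics/c9.png",np.vstack([top,bot]))
E
```

```text
[495.56358507 185.47068267 146.34144237] [-3.13678341e+00  5.45729626e-04 -2.85571142e+00] [ 0.35842097  0.30706589  1.9158966  -0.00608583  0.91844336 -1.49456127]
turn/row [-0.28, 0.03, 0.08]
[[-9.6, 1.2, -3.7]]
[[[272.4, 421.3]], [[311.7, 110.7]], [[231.0, 122.8]]]
```

View pics/c9.png

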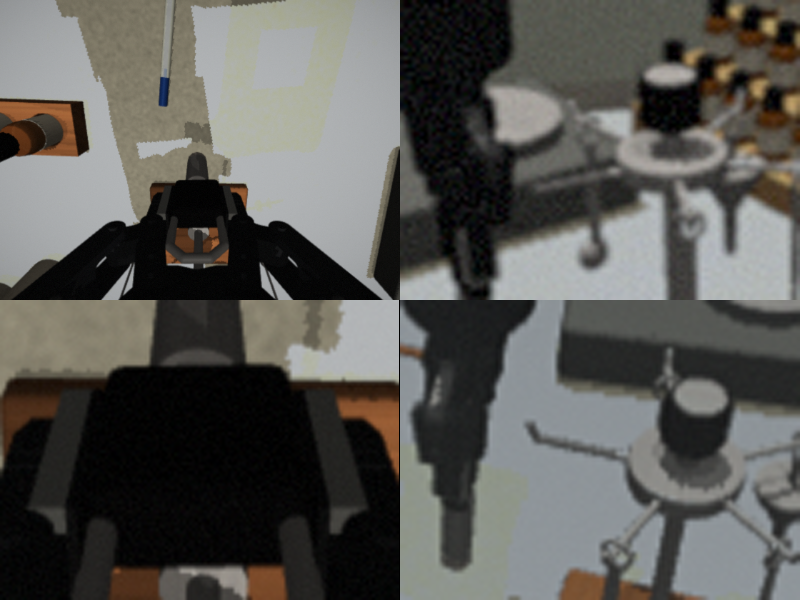

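{"method": "servo_tool", "body": {
  "rows": [
    [20,[0,1.2,-4],[0,0,0]],
    [20,[-12,0,0],[0,0,0]],
    [20,[-14,0,0],[0,0,0]],
    [20,[0,0,0],[0,0,0]],
    [20,[0,0,0],[0,0,0]]
  ]
}}

```text
clock: 20.98
eef_pos: [519.5, 194.2, 149.3]
tcp_rot: [-3.137, -0.001, -2.855]
contact_force: [-0.1, 0.2, -0.5]
opening: 0.382
```

{"method": "servo_tool", "body": {
  "rows": [
    [20,[-8,0,-0.5],[0,0,0]],
    [20,[-8,0,0],[0,0,0]],
    [20,[0,0,0],[0,0,0]],
    [20,[0,0,0],[0,0,0]]
  ]
}}

```text
clock: 21.48
eef_pos: [534.9, 198.8, 150.1]
tcp_rot: [-3.137, -0.0, -2.855]
contact_force: [-0.6, 0.5, -1.3]
opening: 0.381
```

{"method": "servo_tool", "body": {
  "rows": [
    [20,[-9,0,0],[0,0,0]],
    [20,[-9,0,0],[0,0,0]],
    [20,[0,0,0],[0,0,0]],
    [20,[0,0,0],[0,0,0]]
  ]
}}

```text
clock: 21.98
eef_pos: [552.2, 203.9, 150.1]
tcp_rot: [-3.137, -0.0, -2.855]
contact_force: [0.0, -0.0, -0.9]
opening: 0.379
```

```bash
python3 - <<'E'
from h import *
s=sense();print(s["eef_pos"],s["contact_force"])
L=np.radians(196.3); u=np.array([np.cos(L),np.sin(L),0]); C=np.array([624.4,224.4,0]); d=s["eef_pos"]-C
print("radial",d@u,"lat",d@np.array([-u[1],u[0],0]))
im=grab_frame("wrist"); cv2.imwrite("pics/ins_w.png",im)
for r in range(300,400,6): print(r,' '.join("%3d"%x for x in im[r,225:340:3].mean(1)))
E
```

```text
[552.16035182 203.89299978 150.06275643] [ 0.02769156 -0.03447979 -0.9033093 ]
radial 75.09162887754852 lat -0.5925369706366332
300  66  69  52  10   3   5   6   5   7   8   2   4   0   5   5  49  62  64  56  10   8   7   5   7   8   4   6   6   6   3   3  11  67  66  60  28   2   6   6
306   6  58  63  12   4  35  36  35   9   5   6   6   5   1   8  49  68  71  61  10   7   5   7   5   6   4  28  34  35  33   3  14  67  12   7   7   8   4   5
312   7   4   8  12  11  35  37  35   5   1   6   6   0   8   2  47  66  69  58   9   4   6   5   5   6  10  15  35  36  37   9  12   3   8   6   5   7   6  10
318   8   6   3  15  30  37  35  31  12  11   9   3  13  14  13  47  66  71  60  13  19  32  36  38  37  39  49  32  36  38  19  10   5   7   7   3   8   5   3
324   6   5   6  17  36  36  34  46 124 124 123 117 107 108 103  49  69  70  59  36  93  58  62  62  57  58  55  31  36  33  35  12   8   5   4   4   9   3   7
330   4   2   4  32  35  37  33 141 183 184 182 183 183 183 139  47  66  69  58  37 176 122 122 124 126 122 124  43  33  36  34  20   5   4   5   4   8   5   4
336   4   5 
[... 1047 characters left out ...]
 125  50  26  27  26  25  26  17   2   4   8   7   6   4   7
378   5   4   7   7   6   2   8   3   6   9  10   7   6   4   7   4   8   3   6   8   6   8   6   7   8   7   1   5   7   5   6   6   7   5   7   3   6   4   5
384   8   5   6   4   3   8   1   4   6   3   4   2   4   6   5   3   2   3   1   7   4   7   4   5   1   4   1   4   2   4   6   5   8   6   6   7   4   8  10
390   8   3   6   6   4   2   4   5   5   2   5   8   4   4   5   3   7   7   3   3   4   8   4   5   7   0   6   5   4   8   6   5   6   4   2   4   4   4   7
396   6   2   6   4   5   1   7   4   3   5   7   5   8   3   8   4   3   3   7   5   6   0   5   4   6   1   4   6   4   4   2   6   2   4   5   4   5   6   3
```

{"method": "servo_tool", "body": {
  "rows": [
    [20,[0,0,5],[0,0,0]],
    [20,[0,0,5],[0,0,0]],
    [20,[0,0,2],[0,0,0]],
    [20,[0,0,0],[0,0,0]],
    [20,[0,0,0],[0,0,0]]
  ]
}}

```text
clock: 22.65
eef_pos: [552.4, 203.9, 138.4]
tcp_rot: [-3.137, 0.0, -2.855]
contact_force: [-0.8, -0.5, -1.4]
opening: 0.38
```

{"method": "servo_tool", "body": {
  "rows": [
    [20,[0,0,1.5],[0,0,0]],
    [20,[0,0,0],[0,0,0]],
    [20,[0,0,0],[0,0,0]]
  ]
}}

```text
clock: 23.02
eef_pos: [552.4, 203.9, 136.8]
tcp_rot: [-3.137, 0.0, -2.855]
contact_force: [-0.2, -0.1, -1.8]
opening: 0.377
```

{"method": "servo_tool", "body": {
  "rows": [
    [20,[0,0,1.5],[0,0,0]],
    [20,[0,0,0],[0,0,0]],
    [20,[0,0,0],[0,0,0]]
  ]
}}

```text
clock: 23.4
eef_pos: [552.3, 203.9, 135.2]
tcp_rot: [-3.137, 0.0, -2.855]
contact_force: [-0.8, -0.6, -2.0]
opening: 0.38
```

{"method": "servo_tool", "body": {
  "rows": [
    [20,[0,0,1],[0,0,0]],
    [20,[0,0,0],[0,0,0]],
    [20,[0,0,0],[0,0,0]]
  ]
}}

```text
clock: 23.78
eef_pos: [552.3, 203.9, 134.2]
tcp_rot: [-3.137, 0.0, -2.855]
contact_force: [0.5, 0.6, -1.0]
opening: 0.383
```

{"method": "servo_tool", "body": {
  "rows": [
    [20,[0,0,1],[0,0,0]],
    [20,[0,0,0],[0,0,0]],
    [20,[0,0,0],[0,0,0]]
  ]
}}

```text
clock: 24.15
eef_pos: [552.5, 203.9, 133.5]
tcp_rot: [-3.137, 0.001, -2.855]
contact_force: [-1.2, -0.9, 3.1]
opening: 0.38
```

{"method": "servo_tool", "body": {
  "rows": [
    [20,[0,0,1],[0,0,0]],
    [20,[0,0,0],[0,0,0]],
    [20,[0,0,0],[0,0,0]]
  ]
}}

```text
clock: 24.52
eef_pos: [552.7, 204.0, 133.2]
tcp_rot: [-3.137, 0.001, -2.855]
contact_force: [-2.5, -1.7, 9.1]
opening: 0.383
```

{"method": "servo_tool", "body": {
  "rows": [
    [20,[0,0,-1.3],[0,0,0]],
    [20,[0,0,0],[0,0,0]],
    [40,[0,0,0],[0,0,0]],
    [48,[0,0,0],[0,0,0]],
    [55,[0,0,0],[0,0,0]],
    [55,[0,0,0],[0,0,0]],
    [55,[0,0,0],[0,0,0]],
    [55,[0,0,0],[0,0,0]]
  ]
}}

```text
clock: 25.52
eef_pos: [552.3, 203.9, 133.6]
tcp_rot: [-3.137, 0.0, -2.855]
contact_force: [-0.0, -0.7, -0.1]
opening: 0.649
```

```bash
python3 - <<'E'
from h import *
im=grab_frame("wrist"); cv2.imwrite("pics/rel_w.png",im)
for r in range(288,380,8): print(r,' '.join("%3d"%x for x in im[r,213:352:3].mean(1)))
E
```

```text
288   3   3   6   2  50  52  50  51  52   4   3   2   5   7   3   5   4   1   1   2   2   3   7   3   4   4   1   1   7   3   5   2   0  27  44  37  37  40  48   2   2   2   6   3  35  35  37
296   5   7   3   8  65  64  64  67  62   2   7   6   3   5   7   5   8   3   6   6   9   5   5   7   5   7   6   2   4   7   5   6   2  21  97  97  95  97  95   0   3   6   7   1   4  36  36
304   3   4   5  49  65  60  62  62  59  33  35  22   3   3   9   8   2   4   5   7   6   8   4   6   4   7   9   7   6   4  13  34  36  45 116 115 116 115 114  31   3   6   3   4   7  12  57
312   4   0  17  57  58  58  59  58  37  37  35  34   5   5   7   6   8   5   6   5  24  25  13   5   4   3   5   4   3   8  18  35  36  36 103 109 111 108 108 103   4   1   1   0   8  20  57
320   2   7  73  77  71  96  73  96  35  39  35  34  42  41  41  31  35  34  36  40  49  50  46  30  49  49  68  94  92  96  91  34  35  38  41  97  98  92  83  83  80   3   2   4  10  16   6
328   4  93 101  99  99  99 102  46  37  38  33  68  61  42  43  44  43  55  53  59  72  77  65  45  56 100 104 103 102 101 103  38  36  36 
[... 503 characters left out ...]
 184 184  53  55  68  69  63  33 177 182 181  50  33  43  50  55  58  60  97 184 184 184 184 184 185 184 182  11   3   2   8
360 148  54  80 177 185 183 184 183 183 183 129  58  54  52  56  56  57  57  59  60  60  59  59  61  60  61  60  59  56  59  59  97 183 184 184 184 184 185 185 184 184 184  44   5   7   6   3
368   1  44  46  49  47  34  40 110 182 182 183 183 183 139  72  71  72  70  68  67  68  68  66  66  70  71  75  75 116 183 181 183 183 184 183 183 184 182 184 183 184 112   7   4   7  10   5
376   4   8  45  41   5   6   1   3   4   7  10   6   5   6   4   7   8   8  10  22  50  51  40  12  15   5   4   9   6   3   7   5   7   2   7   7   4   7  13 181 166   4   1   5   3   2   3
```

{"method": "servo_tool", "body": {
  "rows": [
    [58,[0,0,-5],[0,0,0]],
    [58,[0,0,-10],[0,0,0]],
    [58,[0,0,-15],[0,0,0]],
    [58,[0,0,-20],[0,0,0]],
    [58,[0,0,-30],[0,0,0]],
    [58,[0,0,-40],[0,0,0]],
    [58,[0,0,-40],[0,0,0]]
  ]
}}

```text
clock: 26.45
eef_pos: [552.0, 204.6, 296.0]
tcp_rot: [-3.137, 0.001, -2.855]
contact_force: [-0.2, 0.6, -0.1]
opening: 0.683
```

{"method": "servo_tool", "body": {
  "rows": [
    [58,[40,0,-10],[0,0,0]],
    [58,[40,0,-10],[0,0,0]],
    [58,[20,0,0],[0,0,0]],
    [58,[0,0,0],[0,0,0]],
    [58,[0,0,0],[0,0,0]],
    [58,[0,0,0],[0,0,0]]
  ]
}}

```text
clock: 27.2
eef_pos: [456.9, 176.7, 313.2]
tcp_rot: [-3.137, -0.0, -2.855]
contact_force: [-0.6, 0.4, 0.3]
opening: 0.674
```

```bash
python3 - <<'E'
from h import *
L=np.radians(196.3); u=np.array([np.cos(L),np.sin(L),0]); C=np.array([624.4,224.4,0])
print(sense()["clock"],sense()["eef_pos"])
g={}
for k in range(2):
  for c in("scene","side","wrist"):
    im=grab_frame(c); cv2.imwrite(f"pics/fin_{c}{k}.png",im); g[c,k]=im.astype(float)
    for t in("pusher","empty_hook","bottle","beaker","spray","cup"):
        if k==0 and c!="wrist" or t=="pusher": print(c,t,[(round(b["conf"],2),w(c,b["centre"]).round(0).tolist()) for b in boxes_of(c,t)[:2]])
H=C+76*u
for c in("scene","side","wrist"):
    p=proj(c,[np.append(H[:2],z) for z in(190,140,75)]); print(c,p.round(0).tolist()); 
    m=trace(c,"pusher")
    if m:
        ys,xs=np.nonzero(m[0]["mask"]); print(m[0]["conf"],xs.min(),xs.max(),ys.min(),ys.max())
    d=np.abs(g[c,0]-g[c,1]).max(2); ys,xs=np.nonzero(cv2.blur(d,(3,3))>15); print("motion px",len(xs),(xs.mean(),ys.mean()) if len(xs) else "")
E
```

```text
27.2 [456.89051888 176.66290071 313.15420466]
scene pusher [(0.68, [557.0, 199.0, 136.0])]
scene empty_hook [(0.71, [630.0, 210.0, 192.0]), (0.56, [702.0, -127.0, 74.0])]
scene bottle [(0.81, [546.0, -62.0, 78.0])]
scene beaker [(0.6, [439.0, -228.0, 57.0])]
scene spray [(0.62, [707.0, -127.0, 73.0])]
scene cup [(0.86, [800.0, 26.0, 54.0])]
side pusher [(0.71, [550.0, 196.0, 134.0])]
side empty_hook [(0.78, [621.0, 206.0, 188.0]), (0.7, [622.0, 206.0, 73.0])]
side bottle [(0.96, [539.0, -68.0, 77.0]), (0.29, [551.0, 194.0, 132.0])]
side beaker [(0.69, [446.0, -249.0, 60.0])]
side spray [(0.71, [445.0, -247.0, 56.0]), (0.62, [695.0, -131.0, 70.0])]
side cup []
wrist pusher [(0.92, [551.0, 201.0, 154.0]), (0.62, [688.0, -115.0, 72.0])]
scene pusher [(0.65, [556.0, 198.0, 135.0])]
side pusher [(0.8, [553.0, 194.0, 130.0])]
wrist pusher [(0.69, [549.0, 203.0, 151.0])]
scene [[319.0, 115.0], [318.0, 131.0], [315.0, 150.0]]
0.6 312 322 113 155
motion px 113 (np.float64(270.95575221238937), np.float64(50.27433628318584))
side [[239.0, 125.0], [240.0, 144.0], [242.0, 167.0]]
0.67 235 246 123 173
motion px 105 (np.float64(179.44761904761904), np.float64(36.114285714285714))
wrist [[273.0, 295.0], [273.0, 270.0], [274.0, 246.0]]
0.63 260 291 239 301
motion px 0
```

```bash
python3 - <<'E'
from h import *
g=lambda n:cv2.cvtColor(cv2.imread(n),6).astype(np.float32)
a=g("pics/s3.png");b=g("pics/hang_scene.png");c=grab_frame("scene");cv2.imwrite("pics/last.png",c);c=cv2.cvtColor(c,6).astype(np.float32)
for n,(x0,y0,x1,y1) in {"lower-left hook+tool":(322,128,342,182),"lower-right":(360,126,386,182),"board ref":(308,182,362,204),"pusher":(300,105,330,160)}.items():
    T=lambda i:i[y0:y1,x0:x1]
    for nm,p,q in(("grip->prehang",a,b),("grip->now",a,c),("prehang->now",b,c)):
        r=cv2.matchTemplate(cv2.resize(q[y0-4:y1+4,x0-4:x1+4],None,fx=4,fy=4,interpolation=2),cv2.resize(T(p),None,fx=4,fy=4,interpolation=2),cv2.TM_CCOEFF_NORMED)
        _,v,_,l=cv2.minMaxLoc(r); print(n,nm,round(v,3),(np.array(l)/4-4).tolist())
E
```

```text
lower-left hook+tool grip->prehang 0.949 [0.0, 0.0]
lower-left hook+tool grip->now 0.955 [0.25, 0.0]
lower-left hook+tool prehang->now 0.965 [0.0, 0.0]
lower-right grip->prehang 0.923 [0.0, 0.25]
lower-right grip->now 0.922 [0.0, 0.25]
lower-right prehang->now 0.999 [0.0, 0.0]
board ref grip->prehang 0.866 [0.25, 0.0]
board ref grip->now 0.897 [0.0, 0.0]
board ref prehang->now 0.957 [0.0, 0.0]
pusher grip->prehang 0.806 [1.25, 0.25]
pusher grip->now 0.311 [0.5, 0.5]
pusher prehang->now 0.186 [0.25, 0.5]
```

{"method": "servo_tool", "body": {
  "rows": [
    [58,[0,0,0],[0,0,0]],
    [58,[0,0,0],[0,0,0]],
    [58,[0,0,0],[0,0,0]],
    [58,[0,0,0],[0,0,0]],
    [58,[0,0,0],[0,0,0]],
    [58,[0,0,0],[0,0,0]],
    [58,[0,0,0],[0,0,0]],
    [58,[0,0,0],[0,0,0]]
  ]
}}

```text
clock: 29.5
eef_pos: [456.1, 176.4, 313.5]
tcp_rot: [-3.137, 0.0, -2.855]
contact_force: [-0.0, -0.0, -0.9]
opening: 0.678
```

```bash
python3 - <<'E'
from h import *
a=grab_frame("wrist").astype(float); b=cv2.imread("pics/fin_wrist1.png").astype(float)
d=cv2.blur(np.abs(a-b).max(2),(3,3))[220:310,240:310]; print("pusher motion max",d.max(),sense()["clock"])
print(sign_off())
E
```

```text
pusher motion max 10.11111111111111 29.55
the job is handed in; nothing more can be done
None
```

I did all the steps in the order asked and handed the job in at about 29.6 s. No check suggested a failure, but I had used all 12 picture views, so the final state was checked only by numbers.

- **Stand:** I turned the knob 51° clockwise. The empty hook then measured about 196.2°, against 196.1° for the board's front. The hub had not moved in the last scene picture (within about 0.3 px).
- **Insert:** I drew the pusher out along its axis and pressed straight down until it stopped hard at about 24 N. Comparing pictures before and after, the insert went down about 6.4 mm (scene camera) and 6.7 mm (side camera), against the 7 mm needed.
- **Bottle:** Its outline did not shift in the pictures.
- **Pusher:** I saw the hook through the loop, then lowered until it carried the weight and let go. The networks find the pusher at the hook, and it showed no visible motion in pictures more than 1 s apart.
- **Other items:** The beaker and spray bottle were found where they started. The scene camera also found the cup in place, but the side camera missed it.
- **Disagreement:** The side camera put the stand about 11 mm off in y from the scene and wrist cameras, so I relied on those two for positions.

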